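# Put the loose battery cells in their places

## Task

Clear the loose battery cells off the mat: stand the two long battery sticks upright in the stand, one in each cup and resting on its floor, and press the short single cell down into the battery holder until it is fully home and both spring contacts have snapped back over its ends. Leave the other things on the bench where they are.

Things in the scene. Friction and masses are not known exactly. Their poses are not given: they have to be found in the camera images.
- stick_a_center (a point): battery stick: two grey round cells welded end to end, 132 mm long, diameter 18 mm, 95 g, lying flat on the mat (a narrow flat underside keeps it from rolling). This point is its middle, on its axis, 9 mm above the mat as it lies; x runs along the stick. The other stick is identical, either end is as good, and the single cell looks the same but is half as long
- stick_b_center (a point): battery stick: two grey round cells welded end to end, 132 mm long, diameter 18 mm, 95 g, lying flat on the mat (a narrow flat underside keeps it from rolling). This point is its middle, on its axis, 9 mm above the mat as it lies; x runs along the stick. The other stick is identical, either end is as good, and the single cell looks the same but is half as long
- cell_center (a point): single grey round cell, 65 mm long, diameter 18 mm, 47 g, lying flat on the mat; its end edges are chamfered (the last 2.5 mm taper to diameter 9 mm). This point is its middle, on its axis, 9 mm above the mat as it lies; x runs along the cell; either way round is right
- cup_a (a point): centre of the mouth of one of the two identical round metal cups of the fixed stand, 80 mm above the table; z points up, out of the cup. Clear inside diameter 44 mm, outside 51 mm, inner floor 75 mm below this point, cup axes 75 mm apart; the stand's own y runs from the middle of the stand to cup_a (cup_b on the -y side). Low base plate 66 x 146 x 5 mm
- cup_b (a point): centre of the mouth of one of the two identical round metal cups of the fixed stand, 80 mm above the table; z points up, out of the cup. Clear inside diameter 44 mm, outside 51 mm, inner floor 75 mm below this point, cup axes 75 mm apart; the stand's own y runs from the middle of the stand to cup_a (cup_b on the -y side). Low base plate 66 x 146 x 5 mm
- seat (a point): middle of the cell when fully home in the fixed battery holder, 17 mm above the table; x along the holder, z up. Black cradle on a 104 x 50 mm green board: floor 8 mm above the table, 15 mm wide; side walls (15 mm above the table, 21 mm apart inside) only 21 to 31 mm either side of the middle, so fingers holding the cell's middle from above pass down beside it. Press straight down, centred
- clip_p_nose (a point): centre of the round nose (6 mm thick, 14 mm wide, across the holder) of the brass spring contact at the holder's +x end: 33.5 mm from the middle, 25.5 mm above the table
- clip_n_nose (a point): the same at the -x end
- clip_p (a joint): outward travel of the +x spring contact, m: 0 at rest, at most 0.006; 0.5 N/mm, small preload. From 17 mm above home a cell pressed down, level and within 1 mm of centre, pushes both noses 2 to 3 mm outwards with its chamfered ends (up to some 10 N in all); over the last few mm they snap back over its upper edges. Under 0.001 when the cell is fully home
- clip_n (a joint): the same for the -x contact
- board: small green circuit board with black chips, 46 x 45 x 4 mm, lying flat, often between the cells; origin under its centre
- tweezers: orange plastic crossing tweezers lying on the mat, 124 mm long (along own y), 28 mm wide, 10 mm high; origin under its middle
- flux_bottle: small brown bottle, diameter 36 mm, 85 mm high, upright; origin under its centre
- spool: metal spool, diameter 52 mm, 40 mm high, standing on its flange, does not move; origin under its centre
- tip_cleaner: black round pot of brass wool, diameter 76 mm, 50 mm high, does not move; origin under its centre
- screwdriver: screwdriver, 160 mm long, handle up to about 30 mm thick, lying on the mat near the robot; origin on the mat at its middle

How it is judged:
By the outcome, as a careful person would: the job done as asked, in the order asked, and still so for the second after the job is handed in, with the robot touching nothing.
It also fails if it takes over 72 s, if anything falls off the work surface, if the arm or the gripper's body presses on something with over 40 N, if the wrist force passes 120 N, or if a joint passes its speed limit or range.

## Robot

A 6-joint arm with a two-finger parallel gripper is mounted at the origin on the work surface. World frame = base frame: x ahead of the robot, y to its left, z up, the work surface at z = 0. Lengths are in m, angles in rad, forces in N, time in s.
With the tool pointing down it reaches from about 0.25 to 0.775 m from the base axis. Payload 4 kg.
Tool frame: the origin (TCP) lies between the finger pads; the fingertips stand 14 mm ahead of it and the grasp point (between the pads) lies 5 mm behind it; z points along the fingers, y is the line along which they close (so a half turn about z gives the same grasp; the last joint's range is limited). The gripper opens to 94 mm and grips with 3 to 60 N. Pads are 16 mm wide; open, the fingers measure 119 mm over their backs; the gripper's body (75 mm by 177 mm) begins 78 mm behind the grasp point.
Start: joints at [1.116, 0.087, 1.371, -0, 1.684, -0.103], TCP at [0.19, 0.516, 0.22] pointing down, gripper open.
Joint ranges: [-3.1, 3.1], [-0.76, 2.03], [0.27, 2.55], [-1.08, 4.22], [0.17, 2.65], [-2.57, 2.57]. Speed limits (rad/s): [2.79, 2.79, 3.14, 3.14, 3.14, 3.14].

## Interface

Orientations are given as [roll, pitch, yaw] about the fixed x, y, z axes, in that order (R = Rz(yaw) Ry(pitch) Rx(roll)).
In Python, from bench import robot, snapshot gives the robot as it stands.
- The arm moves only by the tool carry_out, never from a script. Its argument "motion" is text: rows parted by semicolons, each of 4 numbers parted by spaces: the shift along the tool's x, y, z each as a share of 0.15 m, from -1 to 1, then the turn about the tool's z as a share of 180 degrees, from -1 to 1. A call has exactly 8 rows; each row is the pose to reach, as a shift and turn from the pose commanded when the call began, along the tool's axes at that moment, turning the shorter way round; what a row does not reach only later rows make up. A row lasts 1/10 s, in which the tool goes at most 50 mm and 8.59 degrees, less where a joint would pass 70% of its speed; a pose out of reach is approached as far as the arm can. A call with a number of a shift or a turn outside -1 to 1 is refused whole. A call with a gripper value outside its range is refused whole. "grip" is the opening, from -1 (shut) to 1 (fully open), set as the call begins (left out, the last holds). The fingers move at their own pace and stop on an object; the grip force is fixed at half the most. Time passes only in rows, so rows that repeat a pose let the fingers close, or fill a call up. It gives the time, the measured TCP pose, the force, the opening and the grip force at its end, in the units of the state.
- robot.get_obs(): the state, without advancing time (a new reading comes with each control period).
- snapshot(name): name is "scene" or "top" or "wrist"; returns a dict with "image" (420x560x3 uint8, red, green, blue), "fx", "fy", "cx", "cy" (pixels), "pose" (4x4, takes a point from camera to world coordinates); the wrist camera has in their place "hand_eye" (4x4, takes a point from camera to tool coordinates, whose origin is the TCP and whose axes are the flange's). Camera axes: x right, y up, looking along -z (the intrinsics and any distortion apply to the point x, -y, -z); pixel columns grow to the right and rows downward; lengths in m; the calibration is good to about 2 mm. A picture is of the moment at which its call begins: read the wrist's pose just before it. There is no depth.
- robot.close_job(): hands the job in; it is judged then, once.
The state is a dict: "time": time; "joint_positions": joint angles; "qvel": joint speeds; "joint_torque": joint torques, N m; "tool_pos": TCP position; "ee_rot": TCP orientation; "wrist_force": force on the tool from outside, world axes, zero at the start; "wrist_torque": the same for the moment, N m; "width": finger opening in m; "finger_force": force on a finger pad.
Only numpy, scipy, OpenCV 4.12 (cv2) and the standard library are available. Lean on these libraries where they do the work, as an engineer would, in place of code of your own. Each camera call takes 0.05 s, during which the arm holds its last target. There are 200 camera calls.

## Working session

There is one attempt and no reset: what is moved stays moved. The work goes in short steps, Python scripts to look and compute and a tool call to move; the robot and the scene stay as the last step left them, time stands still between calls to the robot, and variables do not carry over. Pictures are saved under pics/ and viewed, at most 10 in all, crops included, and the job is handed in when it is done.

Besides the shell and the picture viewer there is one more tool, called as name(argument=value, ...) on one line, values as JSON. carry_out: Moves the arm, as the interface text tells. Shift numbers are shares of 0.15 m and turn numbers shares of 180 degrees, none past 1 either way. Its arguments: {"type":"object","properties":{"motion":{"type":"string"},"grip":{"type":"number"}},"required":["motion"]}

```bash
mkdir -p pics; cat > h.py <<'E'
import numpy as np,cv2,pickle,sys
from bench import robot,snapshot
def take(n,f):
    o=robot.get_obs(); s=snapshot(n); s=dict(s); s['obs']=o
    cv2.imwrite(f'pics/{f}.png',s['image'][:,:,::-1]); pickle.dump(s,open(f'{f}.pkl','wb')); return s
E
python3 - <<'E'
from h import *
for n in('top','scene'):
    s=take(n,n+'0'); print({k:v for k,v in s.items() if k not in('image','obs')})
print(s['obs'])
E
```

```text
{'fx': 409.4762051548588, 'fy': 409.4762051548588, 'cx': 283.49057988083206, 'cy': 205.85168813263965, 'pose': array([[-1.20111188e-02,  9.98002142e-01, -6.20278722e-02,
         5.22615210e-01],
       [-9.99927793e-01, -1.19646351e-02,  1.12078744e-03,
        -4.90278238e-04],
       [ 3.76407410e-04,  6.20368553e-02,  9.98073788e-01,
         9.88862308e-01],
       [ 0.00000000e+00,  0.00000000e+00,  0.00000000e+00,
         1.00000000e+00]])}
{'fx': 504.1977291027166, 'fy': 504.1977291027166, 'cx': 282.99500213063396, 'cy': 206.37530834327956, 'pose': array([[-0.22327199, -0.75025118,  0.62231245,  1.39938038],
       [ 0.97471296, -0.1658282 ,  0.14978537,  0.17646242],
       [-0.0091797 ,  0.64001889,  0.76830434,  1.04330867],
       [ 0.        ,  0.        ,  0.        ,  1.        ]])}
{'time': 0.05, 'joint_positions': array([ 1.11586004e+00,  8.79320597e-02,  1.37218286e+00, -8.11487737e-06,
        1.68361049e+00, -1.03109342e-01]), 'qvel': array([ 2.71260729e-05, -4.50990836e-04, -1.96006722e-03,  4.59038348e-04,
        1.90720230e-04,  8.74655386e-04]), 'joint_torque': array([ 1.63616180e-03, -3.41538513e+01, -3.03595519e+01,  7.21362373e-02,
        3.05012742e-02, -1.05358456e-04]), 'tool_pos': array([0.18932812, 0.51585353, 0.21835291]), 'ee_rot': array([-3.13947039e+00, -2.11495827e-04,  2.78976458e+00]), 'wrist_force': array([-4.87975066e-04, -3.31024695e-01, -5.19447743e-01]), 'wrist_torque': array([-0.0198185 ,  0.01720549, -0.00406274]), 'finger_force': 0.0, 'width': 0.09426119829709963}
```

```bash
python3 -c "
import cv2
a=cv2.imread('pics/top0.png');cv2.imwrite('pics/top0b.png',cv2.resize(a,(800,600),interpolation=cv2.INTER_CUBIC))"
```

```text
(no output)
```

View pics/top0b.png

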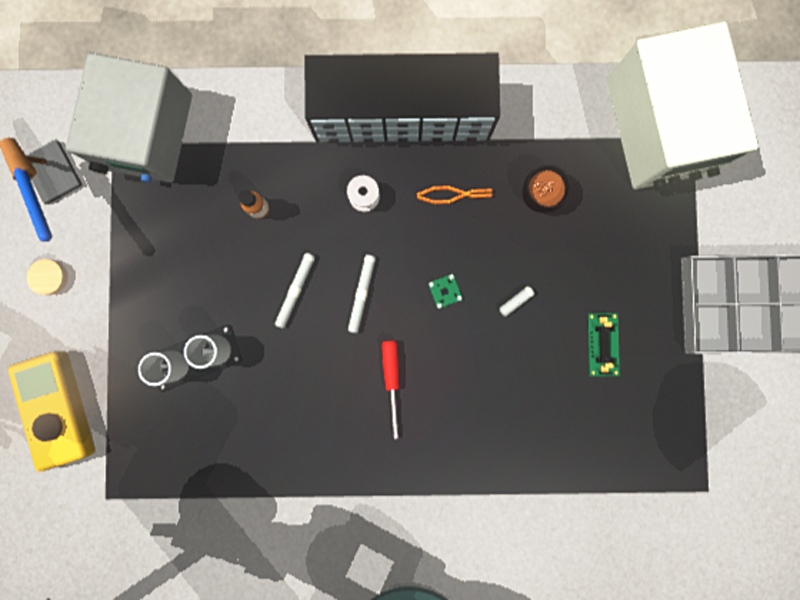

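View pics/scene0.png

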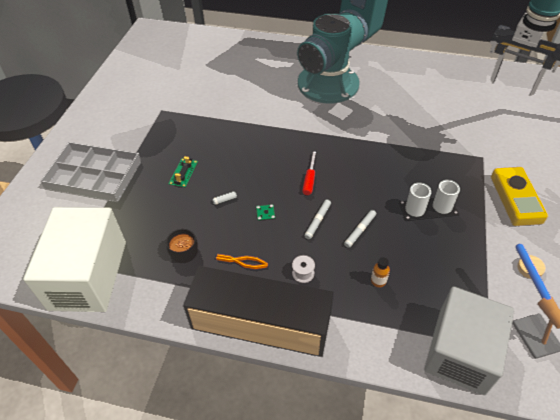

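The top view shows two sticks (enlarged px ≈ (295,290) and (362,294)), the cell (517,301), cups (154,369)/(202,350) and the holder (604,344). I'll measure these more precisely.

```bash
cat >> h.py <<'E'
def ray(s,u,v,z):
    if 'pose' in s: T=np.array(s['pose'])
    else:
        from scipy.spatial.transform import Rotation as R
        B=np.eye(4);B[:3,:3]=R.from_euler('xyz',s['obs']['ee_rot']).as_matrix();B[:3,3]=s['obs']['tool_pos'];T=B@np.array(s['hand_eye'])
    d=T[:3,:3]@np.array([(u-s['cx'])/s['fx'],-(v-s['cy'])/s['fy'],-1.]); return T[:3,3]+d*(z-T[2,3])/d[2]
E
python3 - <<'E'
from h import *
s=pickle.load(open('top0.pkl','rb'));im=s['image']
hsv=cv2.cvtColor(im,cv2.COLOR_RGB2HSV)
m=((hsv[...,2]>110)&(hsv[...,1]<60)).astype('uint8')
m[:165]=0;m[240:]=0;m[:,:180]=0;m[:,400:]=0
n,l,st,c=cv2.connectedComponentsWithStats(m)
for i in range(1,n):
    if st[i,4]<40: continue
    p=np.argwhere(l==i)[:,::-1].astype('float32');r=cv2.minAreaRect(p);b=cv2.boxPoints(r)
    w=np.array([ray(s,*q,.009) for q in b]);e=[np.linalg.norm(w[0]-w[1]),np.linalg.norm(w[1]-w[2])]
    d=(w[1]-w[0]) if e[0]>e[1] else w[2]-w[1]
    print(r[0],ray(s,*r[0],.009).round(4),np.round(e,4),np.degrees(np.arctan2(d[1],d[0])).round(1))
for q in((154,369),(202,350)): print('cup',ray(s,q[0]*.7,q[1]*.7,.08).round(4))
for q in((604,344),): print('hold',ray(s,q[0]*.7,q[1]*.7,.005).round(4))
for q in((254,205),(363,193)): print(ray(s,q[0]*.7,q[1]*.7,.04).round(4))
a=cv2.resize(im[215:285,90:190],(800,560),interpolation=cv2.INTER_CUBIC)
cv2.imwrite('pics/cup.png',a[:,:,::-1])
E
```

```text
(205.55479431152344, 202.97946166992188) [0.5927 0.1852 0.009 ] [0.1339 0.0196] -24.5
(252.35296630859375, 205.0882568359375) [0.5862 0.073  0.009 ] [0.1339 0.0193] -14.4
(361.3902282714844, 210.48779296875) [ 0.5701 -0.1881  0.009 ] [0.0656 0.0186] -52.2
cup [0.4678 0.3874 0.08  ]
cup [0.4962 0.3136 0.08  ]
hold [ 0.4959 -0.3342  0.005 ]
[0.731  0.2444 0.04  ]
[0.7488 0.0654 0.04  ]
```

View pics/cup.png

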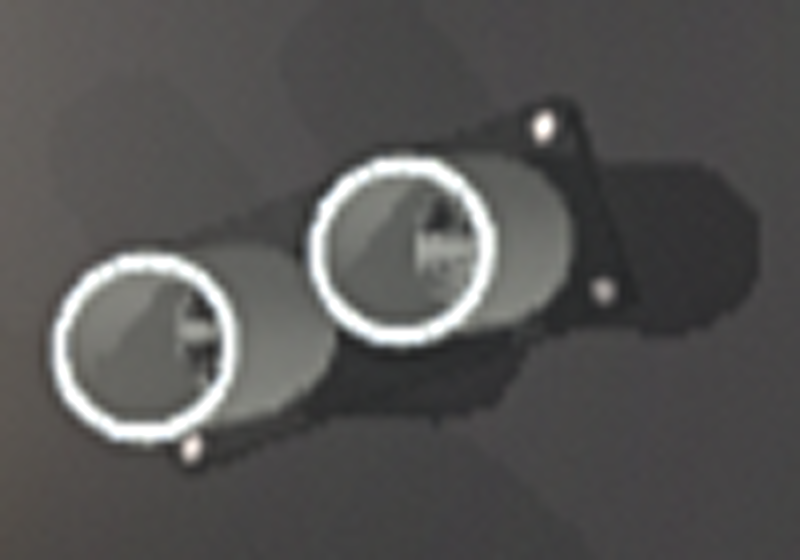

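carry_out(motion="-.3 -.1 0 0;-.6 -.2 0 0;-.9 -.3 0 0;-1 -.33 0 0;-1 -.33 0 0;-1 -.33 0 0;-1 -.33 0 0;-1 -.33 0 0", grip=-0.1)

```text
time: 0.9
tool_pos: [0.3122, 0.419, 0.2194]
ee_rot: [3.142, -0.0, 2.792]
wrist_force: [-0.3, -0.3, -0.4]
width: 0.0425
finger_force: 0.0
```

carry_out(motion="-.3 -.1 0 0;-.6 -.2 0 0;-.9 -.3 0 0;-1 -.33 0 0;-1 -.33 0 0;-1 -.33 0 0;-1 -.33 0 0;-1 -.33 0 0")

```text
time: 1.7
tool_pos: [0.4358, 0.3212, 0.2197]
ee_rot: [3.141, -0.0, 2.792]
wrist_force: [-0.1, 1.1, -0.1]
width: 0.0424
finger_force: 0.0
```

carry_out(motion="-.3 -.1 0 0;-.6 -.2 0 0;-.9 -.3 0 0;-1 -.33 0 0;-1 -.33 0 0;-1 -.33 0 0;-1 -.33 0 0;-1 -.33 0 0")

```text
time: 2.5
tool_pos: [0.5597, 0.2233, 0.22]
ee_rot: [3.141, 0.0, 2.792]
wrist_force: [-0.1, 0.0, -0.8]
width: 0.0426
finger_force: 0.0
```

carry_out(motion="-.3 -.1 .2 0;-.5 -.17 .3 .02;-.56 -.18 .5 .024;-.56 -.18 .5 .024;-.56 -.18 .5 .024;-.56 -.18 .5 .024;-.56 -.18 .5 .024;-.56 -.18 .5 .024")

```text
time: 3.3
tool_pos: [0.6306, 0.1684, 0.1466]
ee_rot: [3.14, 0.003, 2.716]
wrist_force: [0.3, -0.3, 0.6]
width: 0.0426
finger_force: 0.0
```

```bash
cat >> h.py <<'E'
def to(x,y,z,yawdeg=None):
    o=robot.get_obs();p=o['tool_pos'];w=o['ee_rot'][2];d=np.array([x,y,z])-p
    t=0 if yawdeg is None else (np.degrees(w)-yawdeg+180)%360-180
    print('TCP',p.round(4),'yaw',np.degrees(w).round(2),'rp',o['ee_rot'][:2].round(4),'shares',(np.array([np.cos(w)*d[0]+np.sin(w)*d[1],np.sin(w)*d[0]-np.cos(w)*d[1],-d[2]])/.15).round(3),'turn',round(t/180,4),'t',o['time'])
E
python3 - <<'E'
from h import *
s=take('wrist','w1'); print(s['hand_eye'],s['fx'],s['cx'],s['cy'],[k for k in s])
to(.630,.168,.1,155.5)
cv2.imwrite('pics/w1b.png',cv2.resize(s['image'],(800,600))[:,:,::-1])
E
```

```text
[[-1.05699208e-03  9.57573584e-01  2.88186941e-01  8.31056374e-02]
 [ 9.99999441e-01  1.00598151e-03  3.25102062e-04 -4.34007412e-04]
 [ 2.13984137e-05  2.88187124e-01 -9.57574113e-01 -1.65465388e-01]
 [ 0.00000000e+00  0.00000000e+00  0.00000000e+00  1.00000000e+00]] 290.21206410980824 278.3281539904182 209.61184858697754 ['image', 'fx', 'fy', 'cx', 'cy', 'hand_eye', 'obs']
TCP [0.6305 0.1682 0.1462] yaw 155.58 rp [3.1401e+00 2.0000e-03] shares [ 0.003 -0.003  0.308] turn 0.0004 t 3.35
```

View pics/w1b.png

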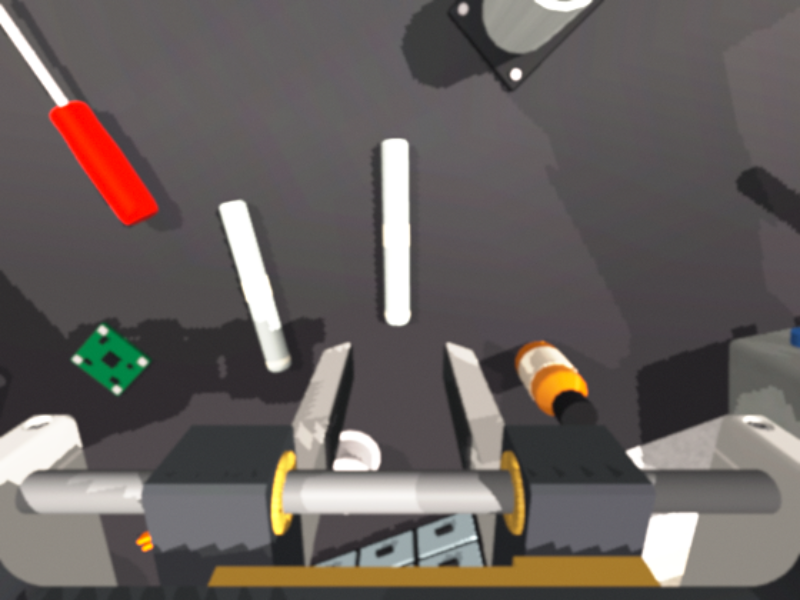

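carry_out(motion="0 0 .3 0;0 0 .6 0;0 0 .75 0;0 0 .85 0;0 0 .85 0;0 0 .85 0;0 0 .85 0;0 0 .85 0")

```text
time: 4.15
tool_pos: [0.6311, 0.1678, 0.0182]
ee_rot: [3.14, 0.002, 2.714]
wrist_force: [0.6, 0.1, -0.4]
width: 0.0421
finger_force: 0.0
```

carry_out(motion="0 0 0 0;0 0 0 0;0 0 0 0;0 0 0 0;0 0 0 0;0 0 0 0;0 0 0 0;0 0 0 0", grip=-1)

```text
time: 4.95
tool_pos: [0.6303, 0.1676, 0.017]
ee_rot: [3.142, -0.0, 2.714]
wrist_force: [-0.4, -0.5, 0.7]
width: 0.0174
finger_force: 30.0
```

carry_out(motion="0 0 -.1 0;0 0 -.2 0;0 0 -.3 0;0 0 -.4 0;0 0 -.5 0;0 0 -.5 0;0 0 -.5 0;0 0 -.5 0")

```text
time: 5.75
tool_pos: [0.6297, 0.1675, 0.0909]
ee_rot: [-3.141, -0.002, 2.714]
wrist_force: [0.6, -0.1, -0.8]
width: 0.0175
finger_force: 30.0
```

```bash
cat >> h.py <<'E'
def stick(s):
    # white blob column band near the tool axis, above fingers -> far end row
    im=s['image'];h=cv2.cvtColor(im,cv2.COLOR_RGB2HSV)
    m=((h[...,2]>120)&(h[...,1]<60)).astype('uint8'); m[250:]=0; m[:,:235]=0; m[:,320:]=0
    n,l,st,c=cv2.connectedComponentsWithStats(m)
    return [(st[i].tolist(),c[i].round(1).tolist()) for i in range(1,n) if st[i,4]>100]
E
python3 - <<'E'
from h import *
s=take('wrist','w2');print(stick(s));print(stick(pickle.load(open('w1.pkl','rb'))))
o=s['obs'];print(o['width'],o['finger_force'],o['tool_pos'],o['wrist_torque'])
E
```

```text
[([261, 77, 33, 173, 5272], [277.9, 161.7]), ([245, 240, 18, 10, 129], [254.8, 245.7]), ([294, 240, 18, 10, 125], [301.3, 245.5])]
[([267, 96, 21, 133, 2499], [277.0, 160.4])]
0.017494584487343996 29.968476109206676 [0.62971431 0.16746332 0.0909425 ] [-0.01792949 -0.02912054 -0.01160726]
```

```bash
cat >> h.py <<'E'
def proj(s,p):
    q=np.linalg.inv(np.array(s['hand_eye']))@np.r_[p,1]; return s['cx']+s['fx']*q[0]/-q[2], s['cy']-s['fy']*q[1]/-q[2]
def tab(s,L=.107,zp=.008):
    for a in range(-10,95,10):
        t=np.radians(a);c,n=np.cos(t),np.sin(t)
        # end disc top & bottom edge
        print(a,[np.round(proj(s,[L*c+k*.009*n,0,zp+L*n-k*.009*c])[1]) for k in(1,-1)], 'w',round(proj(s,[L*c,.009,zp+L*n])[0]-proj(s,[L*c,-.009,zp+L*n])[0],1))
E
python3 - <<'E'
from h import *
s=pickle.load(open('w2.pkl','rb'));tab(s)
E
```

```text
-10 [np.float64(75.0), np.float64(74.0)] w 36.8
0 [np.float64(74.0), np.float64(79.0)] w 32.8
10 [np.float64(79.0), np.float64(89.0)] w 29.4
20 [np.float64(89.0), np.float64(101.0)] w 26.6
30 [np.float64(102.0), np.float64(115.0)] w 24.3
40 [np.float64(116.0), np.float64(131.0)] w 22.5
50 [np.float64(132.0), np.float64(147.0)] w 21.0
60 [np.float64(148.0), np.float64(164.0)] w 19.8
70 [np.float64(165.0), np.float64(182.0)] w 18.9
80 [np.float64(182.0), np.float64(199.0)] w 18.3
90 [np.float64(200.0), np.float64(217.0)] w 17.9
```

carry_out(motion="0 0 .1 0;0 0 .2 0;0 0 .2 0;0 0 .2 0;0 0 .2 0;0 0 .2 0;0 0 .2 0;0 0 .2 0", grip=-0.635)

```text
time: 6.6
tool_pos: [0.6307, 0.1676, 0.0626]
ee_rot: [3.141, 0.001, 2.714]
wrist_force: [0.0, -0.0, -1.5]
width: 0.0177
finger_force: 22.6
```

```bash
python3 - <<'E'
from h import *
s=take('wrist','w3');print(stick(s));o=s['obs'];print(o['width'],o['finger_force'],o['tool_pos'])
E
```

```text
[([245, 77, 68, 173, 5753], [277.8, 165.6])]
0.017653712906743182 22.585572972893715 [0.63068123 0.16763896 0.0626054 ]
```

carry_out(motion="0 0 0 0;0 0 0 0;0 0 0 0;0 0 0 0;0 0 0 0;0 0 0 0;0 0 0 0;0 0 0 0", grip=-0.622)

```text
time: 7.45
tool_pos: [0.6304, 0.1676, 0.062]
ee_rot: [3.141, -0.0, 2.714]
wrist_force: [-0.3, -0.1, -1.1]
width: 0.0179
finger_force: 6.2
```

```bash
python3 - <<'E'
from h import *
s=take('wrist','w3');print(stick(s));o=s['obs'];print(o['width'],o['finger_force'],o['tool_pos'])
E
```

```text
[([244, 77, 69, 173, 5712], [278.5, 166.0])]
0.01791430250008084 6.241609588614665 [0.63035822 0.16758956 0.06198897]
```

carry_out(motion="0 0 0 0;0 0 0 0;0 0 0 0;0 0 0 0;0 0 0 0;0 0 0 0;0 0 0 0;0 0 0 0", grip=-0.619)

```text
time: 8.3
tool_pos: [0.6304, 0.1676, 0.062]
ee_rot: [3.141, 0.0, 2.714]
wrist_force: [0.1, 0.4, -0.1]
width: 0.018
finger_force: 2.5
```

```bash
python3 - <<'E'
from h import *
s=take('wrist','w3');print(stick(s));o=s['obs'];print(o['width'],o['finger_force'],o['tool_pos'])
E
```

```text
[([264, 98, 30, 152, 4166], [278.7, 175.1]), ([244, 239, 20, 11, 149], [255.1, 245.2]), ([294, 239, 19, 11, 140], [301.7, 245.2])]
0.0180460693854254 2.538933601372264 [0.63036696 0.16762155 0.06201501]
```

carry_out(motion="0 0 -.04 0;0 0 -.08 0;0 0 -.12 0;0 0 -.16 0;0 0 -.2 0;0 0 -.24 0;0 0 -.28 0;0 0 -.3 0")

```text
time: 9.15
tool_pos: [0.6307, 0.1676, 0.108]
ee_rot: [3.141, 0.001, 2.714]
wrist_force: [0.2, 0.2, -1.1]
width: 0.018
finger_force: 2.6
```

carry_out(motion="0 0 -.04 0;0 0 -.08 0;0 0 -.12 0;0 0 -.16 0;0 0 -.2 0;0 0 -.22 0;0 0 -.22 0;0 0 -.22 0")

```text
time: 9.95
tool_pos: [0.6303, 0.1676, 0.1399]
ee_rot: [-3.142, -0.0, 2.714]
wrist_force: [-0.2, 0.1, -1.6]
width: 0.0179
finger_force: 2.6
```

```bash
python3 - <<'E'
from h import *
s=take('wrist','w3');print(stick(s));o=s['obs'];print(o['width'],o['finger_force'],o['tool_pos'])
E
```

```text
[([266, 164, 26, 86, 2004], [278.6, 209.2]), ([244, 239, 20, 11, 156], [254.9, 245.1]), ([294, 239, 19, 11, 142], [301.7, 245.2])]
0.017863632606092222 2.6078253814011987 [0.63027539 0.16756161 0.13987771]
```

carry_out(motion="0 0 0 0;0 0 0 0;0 0 -.1 0;0 0 -.2 0;0 0 -.3 0;0 0 -.4 0;0 0 -.5 0;0 0 -.57 0", grip=-1)

```text
time: 10.8
tool_pos: [0.6309, 0.1677, 0.2281]
ee_rot: [3.14, 0.002, 2.714]
wrist_force: [-0.3, -0.2, -0.5]
width: 0.0176
finger_force: 30.0
```

carry_out(motion=".1 .06 0 0;.2 .12 0 0;.3 .18 0 0;.4 .25 0 0;.5 .31 0 0;.6 .38 0 0;.7 .44 0 0;.7 .44 0 0")

```text
time: 11.6
tool_pos: [0.5606, 0.2736, 0.2257]
ee_rot: [3.141, -0.001, 2.718]
wrist_force: [0.2, -0.0, -1.4]
width: 0.0176
finger_force: 30.0
```

```bash
python3 - <<'E'
from h import *
t=pickle.load(open('top0.pkl','rb'))
c1=ray(t,107.8,257.8,.08);c2=ray(t,139.8,245.8,.08);print(c1,c2,np.linalg.norm(c1-c2))
s=take('wrist','w4');print(stick(s));o=s['obs'];print(o['width'],o['finger_force'])
for c in(c1,c2):
    to(c[0]+.91*.026,c[1]-.415*.026,.225,155.5)
cv2.imwrite('pics/w4b.png',cv2.resize(s['image'],(800,600))[:,:,::-1])
E
```

```text
[0.46892892 0.38743204 0.08      ] [0.49444962 0.31710827 0.08      ] 0.0748113505324839
[([265, 102, 51, 59, 1576], [290.1, 129.5]), ([266, 164, 26, 86, 1794], [278.6, 208.3]), ([245, 240, 18, 10, 129], [255.0, 245.6]), ([294, 240, 18, 10, 112], [301.4, 245.7])]
0.01764481605580905 29.999845828860998
TCP [0.5615 0.2723 0.2257] yaw 155.64 rp [-3.1416e+00  5.0000e-04] shares [0.705 0.445 0.004] turn 0.0008 t 11.65
TCP [0.5615 0.2723 0.2257] yaw 155.64 rp [-3.1416e+00  5.0000e-04] shares [0.357 0.088 0.004] turn 0.0008 t 11.65
```

View pics/w4b.png

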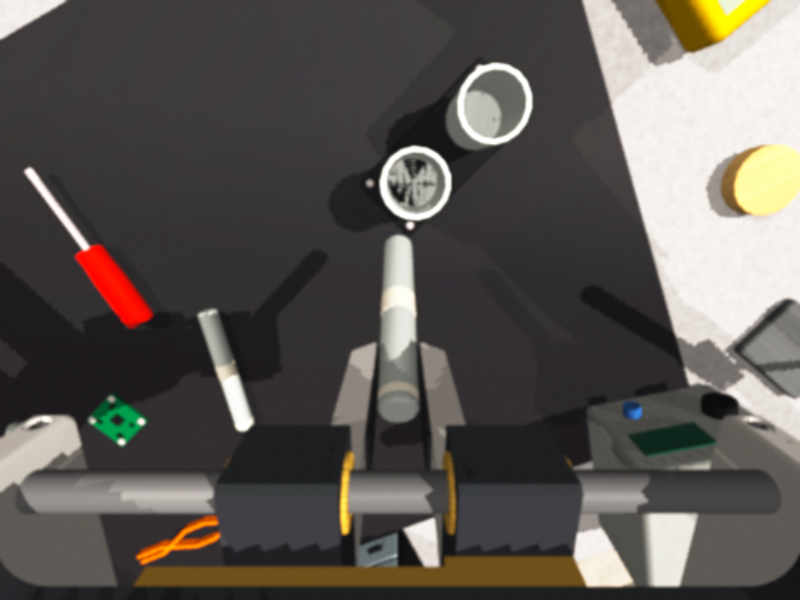

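carry_out(motion=".1 .06 0 0;.2 .12 0 0;.3 .18 0 0;.4 .25 0 0;.5 .31 0 0;.6 .38 0 0;.7 .445 0 0;.7 .445 0 0")

```text
time: 12.45
tool_pos: [0.4926, 0.3778, 0.2255]
ee_rot: [3.141, -0.001, 2.718]
wrist_force: [-0.3, -0.9, 0.1]
width: 0.0179
finger_force: 30.0
```

```bash
python3 - <<'E'
from h import *
s=pickle.load(open('w4.pkl','rb'))
print(ray(s,291.2,128.1,.08),ray(s,346.5,72.8,.08))
to(.4689+.91*.026,.3874-.415*.026,.225,155.5)
E
```

```text
[0.49533043 0.31720192 0.08      ] [0.46982575 0.38754397 0.08      ]
TCP [0.4926 0.3778 0.2255] yaw 155.72 rp [ 3.1411e+00 -8.0000e-04] shares [-0.003 -0.007  0.003] turn 0.0012 t 12.45
```

carry_out(motion="0 0 .08 0;0 0 .16 0;0 0 .24 0;0 0 .3 0;0 0 .35 0;0 0 .4 0;0 0 .4 0;0 0 .4 0")

```text
time: 13.25
tool_pos: [0.4943, 0.3754, 0.1656]
ee_rot: [3.141, 0.0, 2.714]
wrist_force: [0.1, 0.3, -1.3]
width: 0.0177
finger_force: 30.0
```

carry_out(motion="0 0 .04 0;0 0 .08 0;0 0 .12 0;0 0 .16 0;0 0 .2 0;0 0 .22 0;0 0 .22 0;0 0 .22 0")

```text
time: 14.05
tool_pos: [0.4937, 0.3755, 0.1322]
ee_rot: [-3.141, -0.001, 2.715]
wrist_force: [-2.8, 1.1, -1.6]
width: 0.0174
finger_force: 30.0
```

```bash
python3 - <<'E'
from h import *
s=take('wrist','w5');print(stick(s));to(.5,.3,.13)
E
```

```text
[([247, 156, 66, 94, 3126], [279.1, 198.4]), ([244, 218, 19, 32, 296], [251.1, 236.3])]
TCP [0.4938 0.3755 0.1324] yaw 155.53 rp [-3.1412e+00 -8.0000e-04] shares [-0.246 -0.441  0.016] turn 0.0 t 14.1
```

carry_out(motion="0 0 0 0;0 0 0 0;0 0 0 0;0 0 0 0;0 0 0 0;0 0 0 0;0 0 0 0;0 0 0 0", grip=-0.55)

```text
time: 14.9
tool_pos: [0.4942, 0.3754, 0.1325]
ee_rot: [3.142, -0.0, 2.714]
wrist_force: [-0.3, 0.2, 0.4]
width: 0.0214
finger_force: 0.0
```

carry_out(motion="0 0 0 0;0 0 -.2 0;0 0 -.3 0;0 0 -.4 0;0 0 -.5 0;0 0 -.6 0;0 0 -.7 0;0 0 -.7 0", grip=-0.1)

```text
time: 15.7
tool_pos: [0.4952, 0.376, 0.2409]
ee_rot: [3.137, 0.003, 2.714]
wrist_force: [-0.1, -1.0, 0.4]
width: 0.0424
finger_force: 0.0
```

```bash
python3 - <<'E'
from h import *
s=take('scene','s1');a=cv2.resize(s['image'][130:260,330:500],(784,600),interpolation=cv2.INTER_CUBIC);cv2.imwrite('pics/s1b.png',a[:,:,::-1])
c,n=np.cos(np.radians(14.4)),-np.sin(np.radians(14.4))
to(.5862+.041*c,.073+.041*n,.2355,165.6)
E
```

```text
TCP [0.4948 0.3757 0.2391] yaw 155.52 rp [3.1391e+00 1.6000e-03] shares [-1.66  -1.537  0.024] turn -0.056 t 15.75
```

View pics/s1b.png

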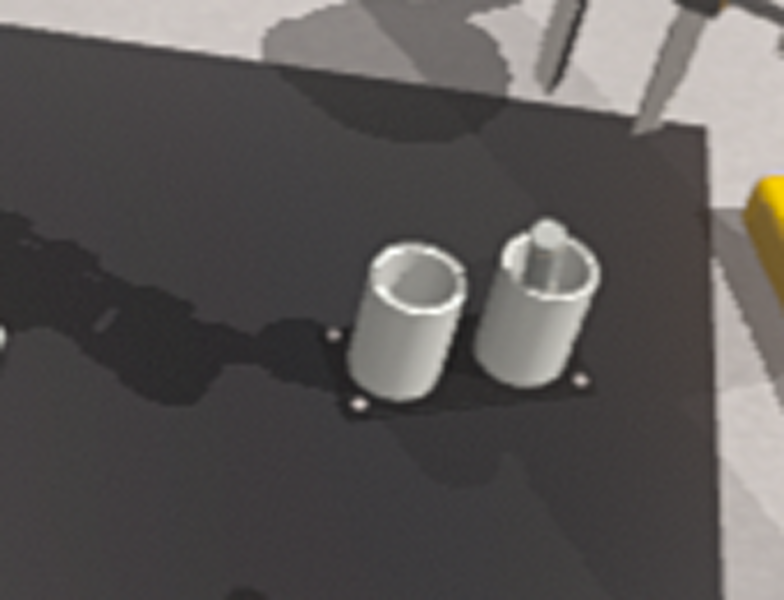

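carry_out(motion="-.2 -.19 0 0;-.4 -.38 0 0;-.6 -.57 0 0;-.83 -.77 0 0;-.83 -.77 0 0;-.83 -.77 0 0;-.83 -.77 0 0;-.83 -.77 0 0")

```text
time: 16.55
tool_pos: [0.559, 0.22, 0.2372]
ee_rot: [-3.142, -0.001, 2.716]
wrist_force: [-0.1, -0.1, 0.2]
width: 0.0428
finger_force: 0.0
```

carry_out(motion="-.2 -.19 0 0;-.4 -.38 0 0;-.6 -.57 0 -.03;-.83 -.77 .2 -.056;-.83 -.77 .4 -.056;-.83 -.77 .6 -.056;-.83 -.77 .6 -.056;-.83 -.77 .6 -.056")

```text
time: 17.35
tool_pos: [0.6248, 0.0631, 0.1475]
ee_rot: [-3.142, -0.001, 2.892]
wrist_force: [0.3, -0.1, -0.3]
width: 0.042
finger_force: 0.0
```

```bash
python3 - <<'E'
from h import *
s=take('wrist','w6')
to(.5862+.041*.9686,.073-.041*.2487,.017,165.6)
im=s['image'];h=cv2.cvtColor(im,cv2.COLOR_RGB2HSV);m=((h[...,2]>120)&(h[...,1]<60)).astype('uint8');m[:20]=0;m[235:]=0;m[:,:200]=0;m[:,350:]=0
n,l,st,c=cv2.connectedComponentsWithStats(m)
for i in range(1,n):
    if st[i,4]<200: continue
    r=cv2.minAreaRect(np.argwhere(l==i)[:,::-1].astype('float32'));w=np.array([ray(s,*q,.009) for q in cv2.boxPoints(r)])
    print(r,ray(s,*r[0],.009),w.round(4).tolist())
    e=[w[1]-w[0],w[2]-w[1]];d=max(e,key=np.linalg.norm);print(np.linalg.norm(d),np.degrees(np.arctan2(d[1],d[0])))
E
```

```text
TCP [0.6258 0.0631 0.1493] yaw 165.7 rp [3.1408e+00 2.3000e-03] shares [-0.001 -0.002  0.882] turn 0.0006 t 17.4
((277.4999694824219, 163.49998474121094), (130.99996948242188, 18.999996185302734), 90.0) [0.58363803 0.07198518 0.009     ] [[0.5193, 0.0789, 0.009], [0.524, 0.0969, 0.009], [0.6568, 0.0641, 0.009], [0.6516, 0.0436, 0.009]]
0.13687002827895944 -13.875843372949836
```

carry_out(motion="0 0 .3 0;0 0 .6 0;0 0 .75 0;0 0 .87 0;0 0 .87 0;0 0 .87 0;0 0 .87 0;0 0 .87 0")

```text
time: 18.2
tool_pos: [0.6267, 0.0622, 0.0195]
ee_rot: [3.14, 0.004, 2.891]
wrist_force: [0.3, 0.1, 0.4]
width: 0.0425
finger_force: 0.0
```

carry_out(motion="0 0 0 0;0 0 0 0;0 0 0 0;0 0 0 0;0 0 0 0;0 0 0 0;0 0 0 0;0 0 0 0", grip=-0.63)

```text
time: 19.0
tool_pos: [0.6252, 0.0621, 0.017]
ee_rot: [3.141, 0.0, 2.89]
wrist_force: [-0.5, -0.2, 0.8]
width: 0.0178
finger_force: 16.3
```

carry_out(motion="0 0 -.04 0;0 0 -.08 0;0 0 -.12 0;0 0 -.16 0;0 0 -.2 0;0 0 -.24 0;0 0 -.27 0;0 0 -.3 0", grip=-0.619)

```text
time: 19.8
tool_pos: [0.6252, 0.062, 0.0624]
ee_rot: [3.141, 0.0, 2.89]
wrist_force: [0.2, 0.4, -0.9]
width: 0.0184
finger_force: 2.5
```

carry_out(motion="0 0 -.04 0;0 0 -.08 0;0 0 -.12 0;0 0 -.16 0;0 0 -.2 0;0 0 -.24 0;0 0 -.27 0;0 0 -.3 0")

```text
time: 20.6
tool_pos: [0.6252, 0.062, 0.1074]
ee_rot: [3.141, 0.0, 2.89]
wrist_force: [-0.9, 0.3, -1.3]
width: 0.0177
finger_force: 2.6
```

carry_out(motion="0 0 -.04 0;0 0 -.08 0;0 0 -.12 0;0 0 -.16 0;0 0 -.2 0;0 0 -.22 0;0 0 -.22 0;0 0 -.22 0")

```text
time: 21.4
tool_pos: [0.6251, 0.062, 0.1399]
ee_rot: [3.142, -0.0, 2.89]
wrist_force: [-0.1, 0.3, -1.4]
width: 0.0176
finger_force: 2.6
```

```bash
python3 - <<'E'
from h import *
s=take('wrist','w7');print(stick(s));to(.4945+.968*.026,.3171-.249*.026,.225,165.6)
E
```

```text
[([266, 163, 27, 87, 2032], [278.5, 209.1]), ([244, 239, 20, 11, 147], [254.8, 245.3]), ([294, 239, 19, 11, 147], [301.9, 245.2])]
TCP [0.6249 0.062  0.1396] yaw 165.6 rp [-3.1415e+00 -6.0000e-04] shares [ 1.092  1.431 -0.569] turn 0.0 t 21.45
```

carry_out(motion="0 0 0 0;0 0 0 0;0 0 -.1 0;0 0 -.2 0;0 0 -.3 0;0 0 -.4 0;0 0 -.5 0;0 0 -.57 0", grip=-1)

```text
time: 22.25
tool_pos: [0.6256, 0.062, 0.228]
ee_rot: [3.141, 0.003, 2.89]
wrist_force: [0.5, -0.3, -0.6]
width: 0.0178
finger_force: 30.0
```

carry_out(motion=".08 .1 0 0;.15 .2 0 0;.23 .3 0 0;.3 .4 0 0;.38 .5 0 0;.46 .6 0 0;.54 .71 0 0;.54 .71 0 0")

```text
time: 23.05
tool_pos: [0.5713, 0.1887, 0.225]
ee_rot: [3.141, -0.002, 2.895]
wrist_force: [0.4, -0.0, -0.1]
width: 0.0176
finger_force: 30.0
```

carry_out(motion=".08 .1 0 0;.15 .2 0 0;.23 .3 0 0;.3 .4 0 0;.38 .5 0 0;.46 .6 0 0;.55 .72 0 0;.55 .72 0 0")

```text
time: 23.85
tool_pos: [0.5188, 0.3124, 0.225]
ee_rot: [3.142, -0.001, 2.894]
wrist_force: [0.2, -0.4, -0.7]
width: 0.0176
finger_force: 30.0
```

```bash
python3 - <<'E'
from h import *
s=take('wrist','w8');print(stick(s));to(.4945+.968*.026,.3171-.249*.026,.132,165.6)
E
```

```text
[([311, 120, 9, 38, 183], [315.5, 138.5]), ([254, 151, 47, 90, 2219], [278.0, 186.8]), ([246, 241, 17, 9, 110], [254.9, 245.8])]
TCP [0.5195 0.3111 0.2251] yaw 165.73 rp [-3.1407 -0.    ] shares [-0.002 -0.003  0.62 ] turn 0.0007 t 23.9
```

carry_out(motion="0 0 .08 0;0 0 .16 0;0 0 .24 0;0 0 .3 0;0 0 .35 0;0 0 .4 0;0 0 .4 0;0 0 .4 0")

```text
time: 24.7
tool_pos: [0.5202, 0.3104, 0.1655]
ee_rot: [3.141, -0.0, 2.89]
wrist_force: [-0.0, -0.4, -0.4]
width: 0.0175
finger_force: 30.0
```

carry_out(motion="0 0 .04 0;0 0 .08 0;0 0 .12 0;0 0 .16 0;0 0 .2 0;0 0 .22 0;0 0 .22 0;0 0 .22 0")

```text
time: 25.5
tool_pos: [0.5201, 0.3104, 0.1325]
ee_rot: [3.141, -0.0, 2.89]
wrist_force: [0.8, -0.2, -1.8]
width: 0.0179
finger_force: 30.0
```

carry_out(motion="0 0 0 0;0 0 0 0;0 0 0 0;0 0 0 0;0 0 0 0;0 0 0 0;0 0 0 0;0 0 0 0", grip=-0.55)

```text
time: 26.3
tool_pos: [0.5201, 0.3104, 0.1325]
ee_rot: [3.141, 0.0, 2.89]
wrist_force: [-0.3, -0.1, -0.1]
width: 0.0208
finger_force: 0.0
```

carry_out(motion="0 0 0 0;0 0 -.2 0;0 0 -.3 0;0 0 -.4 0;0 0 -.5 0;0 0 -.6 0;0 0 -.7 0;0 0 -.7 0", grip=-0.1)

```text
time: 27.1
tool_pos: [0.5212, 0.3109, 0.2408]
ee_rot: [3.138, 0.004, 2.89]
wrist_force: [-0.1, 0.5, -0.6]
width: 0.0418
finger_force: 0.0
```

```bash
python3 - <<'E'
from h import *
s=take('scene','s2');a=cv2.resize(s['image'][150:240,380:490],(733,600),interpolation=cv2.INTER_CUBIC);cv2.imwrite('pics/s2b.png',a[:,:,::-1])
for y in (127.8,-52.2): to(.5701,-.1881,.2355,y)
E
```

```text
TCP [0.5207 0.3107 0.2391] yaw 165.6 rp [3.1397e+00 2.2000e-03] shares [-1.146 -3.139  0.024] turn 0.21 t 27.15
TCP [0.5207 0.3107 0.2391] yaw 165.6 rp [3.1397e+00 2.2000e-03] shares [-1.146 -3.139  0.024] turn -0.79 t 27.15
```

View pics/s2b.png

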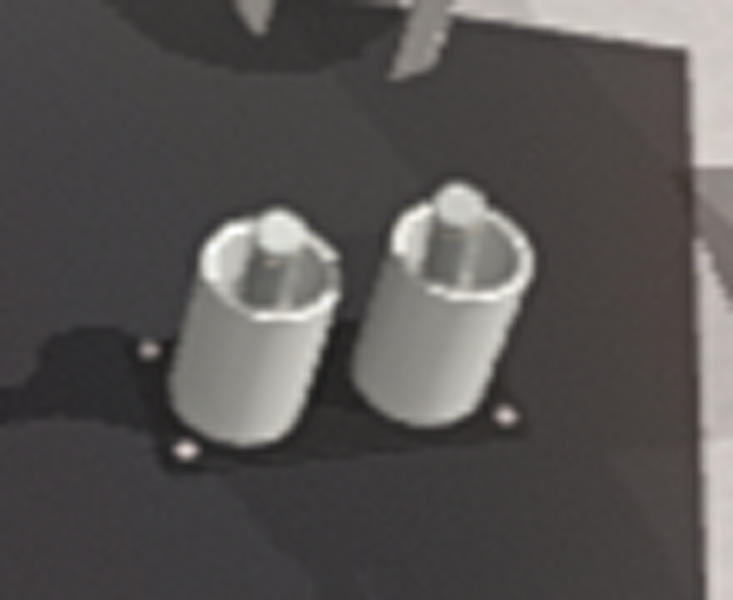

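carry_out(motion="-.08 -.2 0 0;-.15 -.4 0 0;-.23 -.6 0 0;-.3 -.8 0 0;-.38 -1 0 0;-.38 -1 0 0;-.38 -1 0 0;-.38 -1 0 0")

```text
time: 27.95
tool_pos: [0.5377, 0.1518, 0.2369]
ee_rot: [3.141, -0.001, 2.891]
wrist_force: [-0.5, -0.5, 0.3]
width: 0.0426
finger_force: 0.0
```

carry_out(motion="-.08 -.2 0 0;-.15 -.4 0 0;-.23 -.6 0 0;-.3 -.8 0 0;-.38 -1 0 0;-.38 -1 0 0;-.38 -1 0 0;-.38 -1 0 0")

```text
time: 28.75
tool_pos: [0.5559, -0.0069, 0.2374]
ee_rot: [3.141, -0.0, 2.892]
wrist_force: [-0.7, 0.5, -0.1]
width: 0.042
finger_force: 0.0
```

carry_out(motion="-.08 -.2 0 .04;-.15 -.4 0 .08;-.23 -.6 0 .12;-.3 -.8 0 .16;-.39 -1 0 .2;-.39 -1.0 0 .21;-.39 -1 0 .21;-.39 -1 0 .21")

```text
time: 29.55
tool_pos: [0.5756, -0.1669, 0.2375]
ee_rot: [3.141, -0.0, 2.233]
wrist_force: [-0.3, 0.3, 1.3]
width: 0.0421
finger_force: 0.0
```

```bash
cat >> h.py <<'E'
def blobs(s,z,lo=200,box=(0,560,0,235)):
    h=cv2.cvtColor(s['image'],cv2.COLOR_RGB2HSV);m=((h[...,2]>110)&(h[...,1]<60)).astype('uint8')
    k=np.zeros_like(m);k[box[2]:box[3],box[0]:box[1]]=1;m*=k
    n,l,st,c=cv2.connectedComponentsWithStats(m)
    for i in range(1,n):
        if st[i,4]<lo: continue
        r=cv2.minAreaRect(np.argwhere(l==i)[:,::-1].astype('float32'));w=np.array([ray(s,*q,z) for q in cv2.boxPoints(r)])
        e=[w[1]-w[0],w[2]-w[1]];d=max(e,key=np.linalg.norm)
        print(np.round(r[0],1),np.round(r[1],1),ray(s,*r[0],z).round(4),np.linalg.norm(e,axis=1).round(4),np.degrees(np.arctan2(d[1],d[0])).round(2))
E
python3 - <<'E'
from h import *
s=take('wrist','w9');blobs(s,.009)
to(.5701,-.1881,.12,127.8)
E
```

```text
[39.  77.5] [155.  78.] [ 0.2565 -0.2423  0.009 ] [0.0908 0.1819] -63.34
[504. 130.] [46. 64.] [0.764  0.0728 0.009 ] [0.0821 0.06  ] 37.9
[266.  194.5] [47. 14.] [ 0.5705 -0.1879  0.009 ] [0.0191 0.0675] -52.4
[509.5 213. ] [16.3 44.5] [0.8603 0.0033 0.009 ] [0.0577 0.0261] 91.52
[532.2 225.6] [14.3 53.6] [0.9013 0.0111 0.009 ] [0.0708 0.0238] 60.99
TCP [ 0.5755 -0.1669  0.2376] yaw 127.96 rp [ 3.1412e+00 -1.0000e-04] shares [-0.089 -0.116  0.784] turn 0.0009 t 29.6
```

carry_out(motion="-.05 -.06 .1 0;-.09 -.116 .2 0;-.09 -.116 .4 0;-.09 -.116 .6 0;-.09 -.116 .79 0;-.09 -.116 .79 0;-.09 -.116 .79 0;-.09 -.116 .79 0")

```text
time: 30.4
tool_pos: [0.5706, -0.1903, 0.1206]
ee_rot: [3.14, 0.002, 2.23]
wrist_force: [0.2, -0.0, 0.1]
width: 0.0422
finger_force: 0.0
```

```bash
python3 - <<'E'
from h import *
s=take('wrist','w10');blobs(s,.009,box=(200,360,100,250))
to(.5703,-.188,.017,127.8)
for q in ([.0325,0],[-.0325,0]): print(proj(s,[q[0],0,s['obs']['tool_pos'][2]-.018]))
h=s['image'][100:250,200:360];cv2.imwrite('pics/w10b.png',cv2.resize(h,(640,600),interpolation=cv2.INTER_CUBIC)[:,:,::-1])
E
```

```text
[280.  207.5] [67. 20.] [ 0.5712 -0.1879  0.009 ] [0.0192 0.0696] -51.6
TCP [ 0.5709 -0.1903  0.1211] yaw 127.8 rp [3.1398 0.0033] shares [0.015 0.007 0.694] turn -0.0 t 30.45
(np.float64(278.1607256434964), np.float64(178.74380209114037))
(np.float64(278.24031329646994), np.float64(243.0230003637932))
```

View pics/w10b.png

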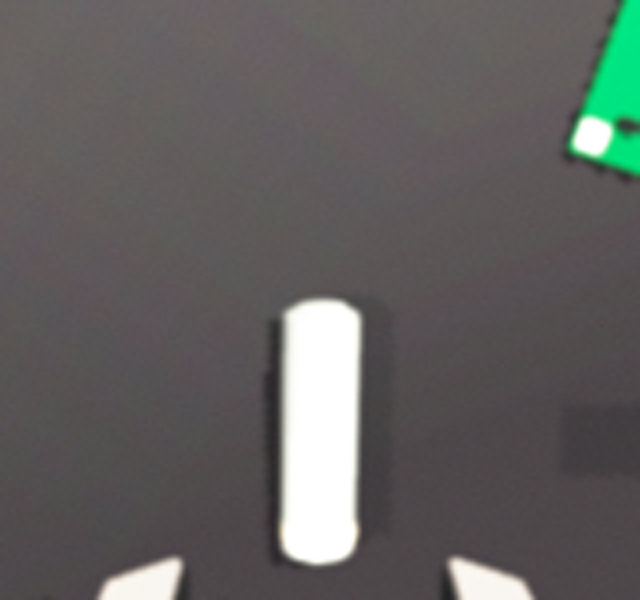

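```bash
cat >> h.py <<'E'
def rows(s,dx,zc,y0=0):
    r=[]
    for x,R in((32.5,4.5),(30,9),(-30,9),(-32.5,4.5)):
        for a in np.linspace(0,2*np.pi,73):
            r.append(proj(s,[dx+x/1e3,y0+R/1e3*np.cos(a),zc+R/1e3*np.sin(a)]))
    r=np.array(r);return r[:,1].min(),r[:,1].max(),r[:,0].min(),r[:,0].max()
E
python3 - <<'E'
from h import *
s=pickle.load(open('w10.pkl','rb'));h=s['obs']['tool_pos'][2]
print('meas 174.0..241 cols 269.8..289.8')
for dx in(0,.002,.004,.006):print(dx,np.round(rows(s,dx,h-.009),1))
E
```

```text
meas 174.0..241 cols 269.8..289.8
0 [176.2 241.3 268.9 287.5]
0.002 [174.1 239.4 268.8 287.5]
0.004 [172.1 237.6 268.8 287.5]
0.006 [170.1 235.7 268.8 287.5]
```

carry_out(motion=".01 .007 .3 0;.01 .007 .5 0;.01 .007 .6 0;.01 .007 .69 0;.01 .007 .69 0;.01 .007 .69 0;.01 .007 .69 0;.01 .007 .69 0")

```text
time: 31.25
tool_pos: [0.5705, -0.1881, 0.0167]
ee_rot: [3.14, 0.002, 2.231]
wrist_force: [-1.0, -0.1, -0.3]
width: 0.0424
finger_force: 0.0
```

carry_out(motion="0 0 0 0;0 0 0 0;0 0 0 0;0 0 0 0;0 0 0 0;0 0 0 0;0 0 0 0;0 0 0 0", grip=-1)

```text
time: 32.05
tool_pos: [0.5698, -0.1878, 0.0155]
ee_rot: [3.141, -0.0, 2.231]
wrist_force: [0.3, 0.5, 2.1]
width: 0.0176
finger_force: 30.0
```

carry_out(motion="0 0 -.1 0;0 0 -.2 0;0 0 -.4 0;0 0 -.6 0;0 0 -.7 0;0 0 -.7 0;0 0 -.7 0;0 0 -.7 0")

```text
time: 32.85
tool_pos: [0.5687, -0.1874, 0.1184]
ee_rot: [-3.14, -0.003, 2.231]
wrist_force: [-0.3, -0.1, -0.3]
width: 0.0176
finger_force: 30.0
```

```bash
python3 - <<'E'
from h import *
s=take('wrist','w11');blobs(s,.009,box=(200,360,100,300))
h=cv2.cvtColor(s['image'],cv2.COLOR_RGB2HSV)
print('rows',[ (r,int(h[r,278,2])) for r in range(150,180)])
for dx in(-.002,0,.002,.004):print(dx,np.round(rows(s,dx,.008),1))
for y in(175.4,):to(.4959,-.3342,.14,y)
E
```

```text
[278.5 253.5] [91. 95.] [ 0.5974 -0.2243  0.009 ] [0.0938 0.1033] -49.58
rows [(150, 94), (151, 94), (152, 95), (153, 95), (154, 94), (155, 94), (156, 94), (157, 93), (158, 92), (159, 92), (160, 92), (161, 92), (162, 90), (163, 90), (164, 88), (165, 89), (166, 90), (167, 89), (168, 90), (169, 90), (170, 90), (171, 89), (172, 91), (173, 90), (174, 91), (175, 91), (176, 90), (177, 89), (178, 91), (179, 90)]
-0.002 [208.1 305.2 263.7 292.5]
0 [205.1 302.5 263.7 292.5]
0.002 [202.1 299.9 263.6 292.5]
0.004 [199.  297.2 263.6 292.6]
TCP [ 0.5686 -0.1874  0.1182] yaw 127.8 rp [-3.1398 -0.0035] shares [-0.476 -0.983 -0.145] turn -0.2644 t 32.9
```

```bash
python3 - <<'E'
from h import *
to(.571,-.340,.15,175.4)
E
```

```text
TCP [ 0.5686 -0.1874  0.1182] yaw 127.8 rp [-3.1398 -0.0035] shares [-0.814 -0.611 -0.212] turn -0.2644 t 32.9
```

carry_out(motion="-.1 -.08 -.1 -.03;-.2 -.16 -.2 -.07;-.35 -.25 -.21 -.11;-.5 -.37 -.21 -.15;-.65 -.49 -.21 -.19;-.81 -.61 -.21 -.23;-.81 -.61 -.21 -.264;-.81 -.61 -.21 -.264")

```text
time: 33.7
tool_pos: [0.571, -0.3405, 0.1496]
ee_rot: [3.139, -0.003, 3.058]
wrist_force: [-0.7, 0.5, -0.4]
width: 0.0175
finger_force: 30.0
```

carry_out(motion="0 0 0 0;0 0 0 0;0 0 0 0;0 0 0 0;0 0 0 0;0 0 0 0;0 0 0 0;0 0 0 0")

```text
time: 34.5
tool_pos: [0.5719, -0.3399, 0.152]
ee_rot: [3.142, 0.0, 3.06]
wrist_force: [-0.7, -0.0, 0.5]
width: 0.0178
finger_force: 30.0
```

```bash
python3 - <<'E'
from h import *
s=take('wrist','w12');to(.571,-.34,.15,175.4)
c=s['image'][70:245,195:365];cv2.imwrite('pics/w12b.png',cv2.resize(c,None,fx=3.4,fy=3.4,interpolation=cv2.INTER_CUBIC)[:,:,::-1])
E
```

```text
TCP [ 0.5719 -0.3399  0.152 ] yaw 175.32 rp [3.1415e+00 1.0000e-04] shares [ 0.006 -0.001  0.013] turn -0.0004 t 34.55
```

View pics/w12b.png

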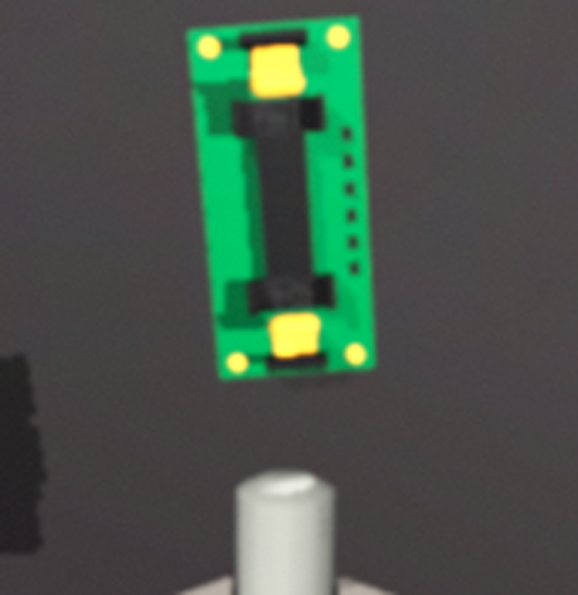

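```bash
python3 - <<'E'
from h import *
s=pickle.load(open('w12.pkl','rb'));im=s['image'];h=cv2.cvtColor(im,cv2.COLOR_RGB2HSV)
# upsample for edge precision
f=4;H=cv2.cvtColor(cv2.resize(im,None,fx=f,fy=f,interpolation=cv2.INTER_CUBIC),cv2.COLOR_RGB2HSV)
m=((H[...,0]>50)&(H[...,0]<90)&(H[...,1]>140)&(H[...,2]>70)).astype('uint8');m[:60*f]=0;m[190*f:]=0;m[:,:240*f]=0;m[:,:]*=1;m[:,320*f:]=0
p=np.argwhere(m)[:,::-1].astype('float32');hu=cv2.convexHull(p)
ap=cv2.approxPolyN(hu,4,ensure_convex=True)[0] if hasattr(cv2,'approxPolyN') else cv2.approxPolyDP(hu,20,True)[:,0]
ap=np.array(ap,float).reshape(-1,2);px=(ap+.5)/f-.5;print(px.round(2))
for z in(.002,.004,.006):
    w=np.array([ray(s,*q,z) for q in px]);L=[np.linalg.norm(w[i]-w[(i+1)%4]).round(4) for i in range(4)]
    e=[w[(i+1)%4]-w[i] for i in range(4)];print(z,w.mean(0).round(4),L,[np.degrees(np.arctan2(v[1],v[0])).round(2) for v in e])
for y,(a,b) in{'crop':((277,70),(295,335))}.items():
    A=ray(s,277/3.4+195,98/3.4+70,.0255);B=ray(s,295/3.4+195,314/3.4+70,.0255);print('noses inner',A,B,(A+B)/2,np.linalg.norm(A-B))
# cell tip row/cols
V=H[...,2].astype(float)
g=h[...,2].astype(float);print('col278',[(r,int(g[r,278])) for r in range(203,214)]);print('row225',[(c,int(g[225,c])) for c in list(range(261,268))+list(range(289,298))])
for zc in(.0065,.008):
  for dx in(-.002,0,.002):print(zc,dx,np.round(rows(s,dx,zc),1))
E
```

```text
[[258.82 181.6 ]
 [249.15  78.08]
 [300.09  74.02]
 [305.33 178.21]]
0.002 [ 0.4971 -0.3345  0.002 ] [np.float64(0.1052), np.float64(0.0509), np.float64(0.1052), np.float64(0.0514)] [np.float64(179.41), np.float64(89.44), np.float64(-0.36), np.float64(-90.51)]
0.004 [ 0.4971 -0.3345  0.004 ] [np.float64(0.1046), np.float64(0.0506), np.float64(0.1045), np.float64(0.051)] [np.float64(179.41), np.float64(89.44), np.float64(-0.36), np.float64(-90.51)]
0.006 [ 0.497  -0.3345  0.006 ] [np.float64(0.1039), np.float64(0.0503), np.float64(0.1038), np.float64(0.0507)] [np.float64(179.41), np.float64(89.44), np.float64(-0.36), np.float64(-90.51)]
noses inner [ 0.46759496 -0.33398819  0.0255    ] [ 0.52741668 -0.33373897  0.0255    ] [ 0.49750582 -0.33386358  0.0255    ] 0.05982224252324268
col278 [(203, 70), (204, 69), (205, 70), (206, 67), (207, 78), (208, 101), (209, 134), (210, 169), (211, 203), (212, 228), (213, 234)]
row225 [(261, 68), (262, 67), (263, 73), (264, 106), (265, 147), (266, 174), (267, 184), (289, 161), (290, 149), (291, 136), (292, 117), (293, 88), (294, 72), (295, 68), (296, 68), (297, 69)]
0.0065 -0.002 [209.2 306.9 265.3 294.2]
0.0065 0 [206.2 304.3 265.3 294.3]
0.0065 0.002 [203.1 301.6 265.2 294.3]
0.008 -0.002 [208.5 305.5 265.4 294.1]
0.008 0 [205.5 302.9 265.4 294.2]
0.008 0.002 [202.5 300.3 265.3 294.2]
```

```bash
python3 - <<'E'
from h import *
to(.4961,-.3333,.0575,179.48)
E
```

```text
TCP [ 0.5719 -0.3399  0.152 ] yaw 175.32 rp [3.1415e+00 1.0000e-04] shares [0.507 0.003 0.63 ] turn -0.0231 t 34.55
```

carry_out(motion=".1 0 0 -.01;.2 0 0 -.023;.3 0.003 0 -.023;.4 .003 .1 -.023;.507 .003 .2 -.023;.507 .003 .4 -.023;.507 .003 .63 -.023;.507 .003 .63 -.023")

```text
time: 35.35
tool_pos: [0.4928, -0.3307, 0.0519]
ee_rot: [3.134, -0.009, 3.132]
wrist_force: [-0.4, 1.2, -1.1]
width: 0.0174
finger_force: 30.0
```

carry_out(motion="0 0 0 0;0 0 0 0;0 0 0 0;0 0 0 0;0 0 0 0;0 0 0 0;0 0 0 0;0 0 0 0")

```text
time: 36.15
tool_pos: [0.4961, -0.3333, 0.0574]
ee_rot: [3.141, -0.0, 3.132]
wrist_force: [-0.4, 0.1, -0.5]
width: 0.0175
finger_force: 30.0
```

```bash
python3 - <<'E'
from h import *
s=take('wrist','w13');to(.4961,-.3333,.0575,179.48)
c=s['image'][120:330,190:370];cv2.imwrite('pics/w13b.png',cv2.resize(c,None,fx=2.85,fy=2.85,interpolation=cv2.INTER_CUBIC)[:,:,::-1])
h=s['obs']['tool_pos'][2]
print('cell',np.round(rows(s,0,.0065),1))
for x in(33.5,-33.5): print('nose',x,np.round(proj(s,[x/1e3-.0011,-.0009,h-.0285]),1))
for x in(52,-52):
  for y in(25,-25): print('corner',np.round(proj(s,[x/1e3-.0011,y/1e3-.0009,h-.0055]),1))
E
```

```text
TCP [ 0.4961 -0.3333  0.0574] yaw 179.46 rp [ 3.1415 -0.    ] shares [ 0.    -0.    -0.001] turn -0.0001 t 36.2
cell [206.3 304.4 265.4 294.4]
nose 33.5 [278.4 199.2]
nose -33.5 [278.5 284.7]
corner [311.8 167.5]
corner [245.  167.6]
corner [307.8 289.4]
corner [249.2 289.4]
```

View pics/w13b.png

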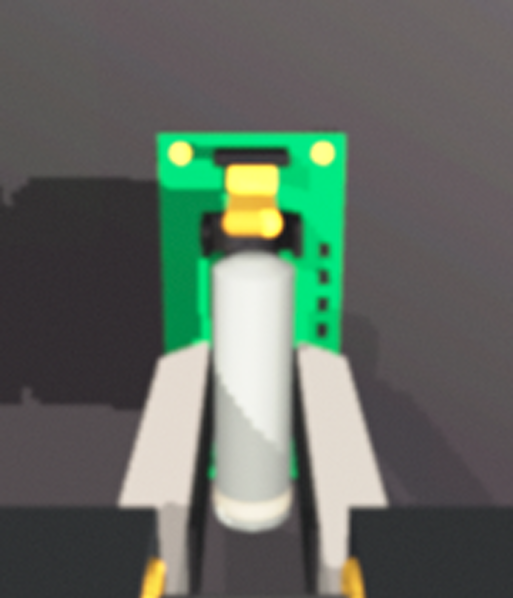

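```bash
python3 - <<'E'
from h import *
s=pickle.load(open('w13.pkl','rb'));g=s['image'].astype(int);h=s['obs']['tool_pos'][2]
print('board',[(r,g[r,300].tolist()) for r in range(163,170)])
print('nose',[(r,g[r,276].tolist()) for r in range(188,214)])
for d in(-.0011,-.0001,.0009):
  a=np.linspace(0,2*np.pi,73);r=[proj(s,[.0335+d+.003*np.cos(t),-.0009,h-.0255+.003*np.sin(t)])[1] for t in a]
  print(d,'nose sil',np.round([min(r),max(r)],2),'edge',[round(proj(s,[.052+d,.015,h-z])[1],2) for z in(.004,.0055,.007)])
E
```

```text
board [(163, [99, 92, 93]), (164, [96, 87, 89]), (165, [87, 91, 86]), (166, [68, 148, 96]), (167, [30, 215, 120]), (168, [0, 234, 133]), (169, [23, 235, 134])]
nose [(188, [252, 219, 70]), (189, [238, 187, 63]), (190, [236, 184, 61]), (191, [236, 184, 62]), (192, [238, 186, 63]), (193, [244, 196, 64]), (194, [253, 222, 74]), (195, [255, 237, 81]), (196, [255, 244, 85]), (197, [255, 247, 91]), (198, [255, 247, 89]), (199, [255, 243, 85]), (200, [255, 233, 76]), (201, [251, 204, 67]), (202, [201, 145, 65]), (203, [114, 91, 68]), (204, [74, 68, 67]), (205, [68, 63, 67]), (206, [73, 70, 72]), (207, [91, 88, 87]), (208, [127, 126, 121]), (209, [166, 167, 159]), (210, [195, 197, 187]), (211, [214, 215, 206]), (212, [225, 227, 217]), (213, [229, 230, 223])]
-0.0011 nose sil [193.86 202.42] edge [np.float64(167.23), np.float64(167.52), np.float64(167.82)]
-0.0001 nose sil [192.47 201.04] edge [np.float64(165.9), np.float64(166.19), np.float64(166.48)]
0.0009 nose sil [191.08 199.66] edge [np.float64(164.57), np.float64(164.85), np.float64(165.13)]
```

carry_out(motion="0 0 .04 0;0 0 .07 0;0 0 .09 0;0 0 .1 0;0 0 .11 0;0 0 .12 0;0 0 .13 0;0 0 .13 0")

```text
time: 37.0
tool_pos: [0.4964, -0.3336, 0.0383]
ee_rot: [-3.141, 0.001, 3.132]
wrist_force: [-0.8, -0.6, 0.6]
width: 0.0177
finger_force: 30.0
```

carry_out(motion="0 0 .01 0;0 0 .02 0;0 0 .03 0;0 0 .04 0;0 0 .04 0;0 0 .04 0;0 0 .04 0;0 0 .04 0")

```text
time: 37.8
tool_pos: [0.4959, -0.3331, 0.0315]
ee_rot: [3.141, -0.001, 3.132]
wrist_force: [0.2, -0.4, -1.6]
width: 0.0175
finger_force: 30.0
```

carry_out(motion="0 0 .01 0;0 0 .02 0;0 0 .03 0;0 0 .04 0;0 0 .05 0;0 0 .055 0;0 0 .055 0;0 0 .055 0")

```text
time: 38.6
tool_pos: [0.496, -0.3331, 0.0235]
ee_rot: [3.141, -0.0, 3.132]
wrist_force: [-1.0, -0.0, -0.6]
width: 0.0175
finger_force: 30.0
```

```bash
python3 - <<'E'
from h import *
s=take('wrist','w14');g=s['image'].astype(int);o=s['obs'];print(o['tool_pos'],o['wrist_force'],o['wrist_torque'])
print([(r,g[r,276].tolist()) for r in range(180,216)])
E
```

```text
[ 0.49602993 -0.33311825  0.02349958] [-0.96707013 -0.0043584  -0.57541414] [ 0.08665345  0.0299662  -0.00414326]
[(180, [23, 83, 46]), (181, [26, 34, 29]), (182, [35, 31, 35]), (183, [50, 45, 48]), (184, [62, 60, 61]), (185, [62, 60, 64]), (186, [58, 56, 61]), (187, [120, 87, 56]), (188, [255, 219, 73]), (189, [255, 255, 106]), (190, [255, 255, 119]), (191, [255, 255, 121]), (192, [255, 255, 126]), (193, [255, 255, 130]), (194, [255, 255, 137]), (195, [255, 255, 142]), (196, [255, 255, 142]), (197, [255, 255, 127]), (198, [255, 255, 99]), (199, [253, 222, 68]), (200, [240, 189, 64]), (201, [237, 184, 61]), (202, [237, 185, 62]), (203, [237, 185, 63]), (204, [238, 186, 64]), (205, [237, 186, 63]), (206, [238, 185, 63]), (207, [244, 195, 64]), (208, [253, 221, 70]), (209, [255, 237, 82]), (210, [255, 242, 84]), (211, [255, 245, 87]), (212, [255, 248, 92]), (213, [255, 246, 90]), (214, [255, 241, 82]), (215, [254, 233, 79])]
```

carry_out(motion="0 0 .003 0;0 0 .006 0;0 0 .006 0;0 0 .006 0;0 0 .006 0;0 0 .006 0;0 0 .006 0;0 0 .006 0")

```text
time: 39.45
tool_pos: [0.4961, -0.3331, 0.0235]
ee_rot: [3.141, -0.0, 3.132]
wrist_force: [-1.8, 1.8, 4.9]
width: 0.0175
finger_force: 30.0
```

carry_out(motion="0 0 .003 0;0 0 .006 0;0 0 .006 0;0 0 .006 0;0 0 .006 0;0 0 .006 0;0 0 .006 0;0 0 .006 0")

```text
time: 40.25
tool_pos: [0.4961, -0.3332, 0.0235]
ee_rot: [3.142, 0.0, 3.132]
wrist_force: [-3.7, 3.5, 8.3]
width: 0.0176
finger_force: 30.0
```

carry_out(motion="0 0 -.01 0;0 0 -.01 0;0 0 -.01 0;0 0 -.01 0;0 0 -.01 0;0 0 -.01 0;0 0 -.01 0;0 0 -.01 0", grip=-0.5)

```text
time: 41.05
tool_pos: [0.4962, -0.3333, 0.0234]
ee_rot: [3.142, 0.0, 3.132]
wrist_force: [-0.4, 0.2, -0.1]
width: 0.0234
finger_force: 0.0
```

carry_out(motion="0 0 -.1 0;0 0 -.2 0;0 0 -.3 0;0 0 -.4 0;0 0 -.5 0;0 0 -.6 0;0 0 -.7 0;0 0 -.8 0", grip=-0.3)

```text
time: 41.85
tool_pos: [0.4962, -0.3333, 0.1447]
ee_rot: [3.142, 0.0, 3.132]
wrist_force: [0.1, -0.2, -0.5]
width: 0.0328
finger_force: 0.0
```

carry_out(motion="-.1 0 0 0;-.2 0 0 0;-.3 0 0 0;-.4 0 0 0;-.5 0 0 0;-.5 0 0 0;-.5 0 0 0;-.5 0 0 0")

```text
time: 42.65
tool_pos: [0.5705, -0.334, 0.1436]
ee_rot: [3.141, -0.0, 3.132]
wrist_force: [0.9, -0.0, 0.4]
width: 0.0331
finger_force: 0.0
```

```bash
python3 - <<'E'
from h import *
s=take('wrist','w15');f=4;o=s['obs'];h=o['tool_pos'][2];print(o['tool_pos'],o['ee_rot'])
im=cv2.resize(s['image'],None,fx=f,fy=f,interpolation=cv2.INTER_CUBIC);H=cv2.cvtColor(im,cv2.COLOR_RGB2HSV)
def comp(m,lo,z):
    m=m.astype('uint8');m[200*f:]=0;m[:60*f]=0;m[:,:235*f]=0;m[:,325*f:]=0
    n,l,st,c=cv2.connectedComponentsWithStats(m)
    for i in range(1,n):
        if st[i,4]>lo*f*f:
            b=(st[i,:4]+0.)/f;c0=(b[0]+b[2]/2-.4,b[1]-.4);c1=(c0[0],b[1]+b[3]-.4)
            print('box',b,'A',st[i,4]/f/f,'top/bot world',ray(s,*c0,z)[:2].round(4),ray(s,*c1,z)[:2].round(4),'ctr',c[i]/f)
print('cell');comp((H[...,2]>120)&(H[...,1]<70),60,.0215)
print('brass');comp((H[...,0]>15)&(H[...,0]<35)&(H[...,1]>110)&(H[...,2]>150),20,.0255)
g=s['image'].astype(int)
for z,x in((.017,0),): print(np.round(proj(s,[0.0734,-.001,h-z]),1))
c=278
print([(r,g[r,c].tolist()) for r in range(85,185,1)])
# predicted silhouette rows, seat relative tool: seat dx
sx=(o['tool_pos'][0]-.4972);print('sx',sx,'cell',np.round(rows(s,sx,h-.017,-.001),1))
for x in(33.5,-33.5):
  a=np.linspace(0,6.28,73);r=[proj(s,[sx+x/1e3+.003*np.cos(t),-.001,h-.0255+.003*np.sin(t)])[1] for t in a];print('nose',x,round(min(r),1),round(max(r),1))
E
```

```text
[ 0.57051806 -0.33404796  0.14359175] [ 3.14145070e+00 -4.92282183e-04  3.13189298e+00]
cell
box [269.25  98.75  20.25  67.75] A 1289.6875 top/bot world [ 0.4658 -0.3333] [ 0.5286 -0.334 ] ctr [279.09575963 132.2892537 ]
brass
box [256.    80.25   6.25   5.75] A 29.1875 top/bot world [ 0.4503 -0.3514] [ 0.4551 -0.3515] ctr [258.97858672  82.97162741]
box [295.    80.25   5.75   5.75] A 27.4375 top/bot world [ 0.4507 -0.3165] [ 0.4555 -0.3165] ctr [297.86560364  82.9094533 ]
box [270.25  84.    16.5   15.  ] A 217.25 top/bot world [ 0.4536 -0.334 ] [ 0.4663 -0.3341] ctr [278.29984177  91.44627445]
box [271.   166.25  15.75  12.25] A 161.6875 top/bot world [ 0.5278 -0.3344] [ 0.5399 -0.3346] ctr [278.55981832 172.1952068 ]
box [258. 176.   6.   5.] A 24.5625 top/bot world [ 0.5372 -0.3522] [ 0.5422 -0.3523] ctr [260.94083969 178.36768448]
box [293.75 176.     5.5    5.25] A 23.0 top/bot world [ 0.5376 -0.3172] [ 0.5428 -0.3171] ctr [296.29144022 178.44972826]
[278.3 133. ]
[(85, [255, 251, 80]), (86, [255, 255, 96]), (87, [255, 254, 98]), (88, [255, 254, 98]), (89, [255, 254, 99]), (90
[... 1638 characters left out ...]
]), (159, [255, 255, 255]), (160, [255, 255, 255]), (161, [255, 255, 255]), (162, [255, 255, 255]), (163, [255, 255, 255]), (164, [255, 255, 255]), (165, [254, 253, 252]), (166, [255, 250, 190]), (167, [255, 254, 118]), (168, [255, 255, 107]), (169, [255, 255, 110]), (170, [255, 254, 100]), (171, [255, 253, 97]), (172, [255, 254, 101]), (173, [255, 254, 99]), (174, [255, 255, 103]), (175, [255, 255, 104]), (176, [255, 255, 91]), (177, [255, 217, 58]), (178, [136, 92, 38]), (179, [50, 43, 45]), (180, [42, 45, 45]), (181, [36, 67, 48]), (182, [34, 92, 57]), (183, [52, 81, 60]), (184, [61, 63, 59])]
sx 0.07331806447581302 cell [ 97.  167.1 268.7 287.8]
nose 33.5 91.9 99.0
nose -33.5 165.7 171.8
```

```bash
python3 - <<'E'
from h import *
f=4;gaps=[]
for n in('w12','w15'):
    s=pickle.load(open(n+'.pkl','rb'));H=cv2.cvtColor(cv2.resize(s['image'],None,fx=f,fy=f,interpolation=cv2.INTER_CUBIC),cv2.COLOR_RGB2HSV)
    m=((H[...,0]>15)&(H[...,0]<35)&(H[...,1]>110)&(H[...,2]>150)).astype('uint8');m[200*f:]=0;m[:60*f]=0;m[:,:235*f]=0;m[:,325*f:]=0
    k,l,st,c=cv2.connectedComponentsWithStats(m);b=sorted([st[i]/f for i in range(1,k) if st[i,4]>80*f*f],key=lambda q:q[1])
    A=ray(s,b[0][0]+b[0][2]/2,b[0][1]+b[0][3],.0255);B=ray(s,b[1][0]+b[1][2]/2,b[1][1],.0255);print(A,B);gaps.append(np.linalg.norm(A-B))
print(gaps)
if abs(gaps[1]-gaps[0])<.0012: print('closing',robot.close_job())
E
```

```text
[ 0.46775248 -0.33397372  0.0255    ] [ 0.52704412 -0.3339752   0.0255    ]
[ 0.46666169 -0.33376759  0.0255    ] [ 0.52818842 -0.33405277  0.0255    ]
[np.float64(0.0592916396065215), np.float64(0.06152739459379831)]
```

```bash
python3 - <<'E'
from h import *
f=8
for n in('w12','w15'):
    s=pickle.load(open(n+'.pkl','rb'));H=cv2.cvtColor(cv2.resize(s['image'],None,fx=f,fy=f,interpolation=cv2.INTER_CUBIC),cv2.COLOR_RGB2HSV)
    m=((H[...,0]>15)&(H[...,0]<35)&(H[...,1]>110)&(H[...,2]>150)).astype('uint8');m[200*f:]=0;m[:60*f]=0;m[:,:235*f]=0;m[:,325*f:]=0
    k,l,st,c=cv2.connectedComponentsWithStats(m);b=sorted([(st[i]/f,c[i]/f) for i in range(1,k) if st[i,4]>15*f*f],key=lambda q:q[0][1])
    pads=[x for x in b if x[0][4]/f<0 or x[0][4]*f<80*f*f];cl=[x for x in b if x not in pads] if 0 else [x for x in b if x[0][4]*f>80*f*f]
    P=np.array([ray(s,*x[1],.006) for x in b if x[0][4]*f<=80*f*f]);print(n,'pads ctr',P.mean(0).round(4),len(P))
    for x in cl:
        u=x[1][0]; print([ray(s,u,x[0][1],.0255)[0].round(4),ray(s,u,x[0][1]+x[0][3],.0255)[0].round(4)],x[0].round(1))
    g=s['image'];u=int(cl[0][1][0])
    for x in cl: print([(r,g[r,u].tolist()) for r in range(int(x[0][1])-2,int(x[0][1]+x[0][3])+3)])
E
```

```text
w12 pads ctr [ 0.4975 -0.334   0.006 ] 4
[np.float64(0.4537), np.float64(0.4677)] [ 268.4   82.9   16.2   16.1 1787.6]
[np.float64(0.527), np.float64(0.5406)] [ 274.   162.    15.    13.5 1349.4]
[(80, [56, 60, 58]), (81, [44, 44, 49]), (82, [85, 59, 36]), (83, [238, 166, 49]), (84, [255, 249, 79]), (85, [255, 255, 97]), (86, [255, 254, 97]), (87, [255, 254, 98]), (88, [255, 254, 98]), (89, [255, 254, 102]), (90, [255, 255, 107]), (91, [255, 255, 108]), (92, [255, 255, 107]), (93, [255, 255, 110]), (94, [255, 255, 110]), (95, [255, 255, 101]), (96, [255, 251, 84]), (97, [255, 227, 77]), (98, [185, 172, 80]), (99, [81, 111, 71]), (100, [57, 70, 63]), (101, [58, 59, 59])]
[(160, [43, 67, 56]), (161, [38, 112, 66]), (162, [105, 162, 78]), (163, [237, 210, 81]), (164, [255, 245, 83]), (165, [255, 254, 90]), (166, [255, 255, 93]), (167, [255, 252, 88]), (168, [255, 249, 86]), (169, [255, 253, 94]), (170, [255, 253, 96]), (171, [255, 251, 95]), (172, [255, 252, 94]), (173, [255, 244, 84]), (174, [220, 173, 55]), (175, [96, 72, 33]), (176, [43, 39, 39]), (177, [43, 45, 43])]
w15 pads ctr [ 
[... 348 characters left out ...]
8]), (89, [255, 254, 99]), (90, [255, 254, 102]), (91, [255, 255, 105]), (92, [255, 255, 106]), (93, [255, 255, 107]), (94, [255, 255, 112]), (95, [255, 255, 113]), (96, [255, 255, 103]), (97, [255, 251, 87]), (98, [254, 235, 128]), (99, [250, 243, 227]), (100, [254, 255, 255]), (101, [255, 255, 255])]
[(164, [255, 255, 255]), (165, [254, 253, 252]), (166, [255, 250, 190]), (167, [255, 254, 118]), (168, [255, 255, 107]), (169, [255, 255, 110]), (170, [255, 254, 100]), (171, [255, 253, 97]), (172, [255, 254, 101]), (173, [255, 254, 99]), (174, [255, 255, 103]), (175, [255, 255, 104]), (176, [255, 255, 91]), (177, [255, 217, 58]), (178, [136, 92, 38]), (179, [50, 43, 45]), (180, [42, 45, 45])]
```

```bash
python3 -c "
from bench import robot
print(robot.close_job())"
```

```text
the job is handed in; nothing more can be done
None
```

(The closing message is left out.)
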